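Push the vial carriers home and bolt them in

TASK

Push the whole row of four vial carriers along the feed rail as one train, gently, until the front one is fully home against the red end stop, then push the yellow-tabbed bolt all the way across the rail behind the last carrier. Only push with the fingertips: nothing is to be lifted, tipped or carried, the row must stay together, and the dishes, jar and pen are left alone.

Things in the scene. Friction and masses are not known exactly. Their poses are not given: they have to be found in the camera images.
- rail: Fixed aluminium feed rail, a straight channel. Origin on the bench under the channel's centre line; y runs along it to the red end stop, x across, z up. Channel floor 12 mm above the bench, from y = -185 (open end) to +165 mm; walls 46 mm apart inside, 6 thick, tops 22 mm above the bench. Base 70 wide. A bracket 12 high at x = -35 to -110, y = -45 to +1 mm carries the bolt.
- stop_face (a point): Centre of the face of the red end stop that the front carrier meets: rail x = 0, y = +165, z = 28 mm. The stop is 58 wide and rises to 44 mm above the bench.
- carrier1: Blue block 44 x 44, 36 mm high, holding a vial (red cap), 66 mm high in all; 70 to 140 g, 1 mm play to each rail wall. Origin: centre of its underside, on the channel floor. First in the row from the end stop; neighbours touch. Home: origin at rail y = 143 mm.
- carrier2: Blue block 44 x 44, 36 mm high, holding a vial (white cap), 66 mm high in all; 70 to 140 g, 1 mm play to each rail wall. Origin: centre of its underside, on the channel floor. Second in the row from the end stop; neighbours touch. Home: origin at rail y = 99 mm.
- carrier3: Blue block 44 x 44, 36 mm high, holding a vial (orange cap), 66 mm high in all; 70 to 140 g, 1 mm play to each rail wall. Origin: centre of its underside, on the channel floor. Third in the row from the end stop; neighbours touch. Home: origin at rail y = 55 mm.
- carrier4: Blue block 44 x 44, 36 mm high, holding a vial (green cap), 66 mm high in all; 70 to 140 g, 1 mm play to each rail wall. Origin: centre of its underside, on the channel floor. Fourth and last in the row from the end stop; neighbours touch. Home: origin at rail y = 11 mm. Push its rear face, 22 mm to rail -y of the origin; above the rail walls it is bare.
- bolt (a joint): Retaining bolt travel in m: 0 drawn back to rail -x, 0.060 fully across to +x; starts at 0 to 0.008, stays where left (2 N friction, no spring). Steel tongue 6 mm thick at rail y = -22 mm, 25 to 35 mm above the bench, tip at rail x = -36 mm + travel. It passes over the walls, 8 mm behind the last carrier of a row that is home; otherwise a carrier blocks it.
- bolt_tab (a point): Centre of the -x face of the bolt's yellow upright tab, the face to push towards rail +x: 46 mm above the bench, rail y = -22 mm, rail x = -99 mm + travel. The tab is 30 mm wide along the rail, 8 thick, and reaches from 20 to 64 mm above the bench.
- dishes: Bystander: stack of three culture dishes 90 mm across, 42 high, loose on the bench on the rail's +x side. Origin at the centre of its underside.
- jar: Bystander: white jar 64 mm across, 60 high, loose on the bench on the rail's -x side near the end stop. Origin at the centre of its underside.
- pen: Bystander: blue marker pen lying on the bench on the rail's +x side, 130 mm long (its y axis), 12 thick. Origin at the middle of its underside.
There are look-alikes about, which are no part of the job. What is shaped like the carrier4 but black or turquoise is not meant.

How it is judged:
On the way, in this order (a step that is already met when the one before it is completed fails the run):
1. all four carriers are pushed home in one row against the end stop, with the bolt still drawn back (y of carrier1 in the frame of rail above 0.139 m and y of carrier2 in the frame of rail above 0.0945 m and y of carrier3 in the frame of rail above 0.05 m and y of carrier4 in the frame of rail above 0.0055 m and height (world z) of each of carrier1, carrier2, carrier3, carrier4 below 0.016 m and angle between each of carrier1, carrier2, carrier3, carrier4's own z axis and vertical below 0.1 rad and x of carrier1 in the frame of rail between -0.006 and 0.006 m and x of carrier2 in the frame of rail between -0.006 and 0.006 m and x of carrier3 in the frame of rail between -0.006 and 0.006 m and x of carrier4 in the frame of rail between -0.006 and 0.006 m and value of joint bolt below 0.02 m), for 0.2 s.
2. the bolt is pushed across behind the row (value of joint bolt above 0.056 m), for 0.2 s.
At the end, for the whole second after the job is handed in: The front carrier is within 4 mm of its place against the end stop and the others follow touching it (the last within 6 mm of its place), all upright in the rail and at rest, and the bolt is within 4 mm of its full 60 mm travel (y of carrier1 in the frame of rail above 0.139 m and y of carrier2 in the frame of rail above 0.0945 m and y of carrier3 in the frame of rail above 0.05 m and y of carrier4 in the frame of rail above 0.0055 m and height (world z) of each of carrier1, carrier2, carrier3, carrier4 below 0.016 m and angle between each of carrier1, carrier2, carrier3, carrier4's own z axis and vertical below 0.1 rad and x of carrier1 in the frame of rail between -0.006 and 0.006 m and x of carrier2 in the frame of rail between -0.006 and 0.006 m and x of carrier3 in the frame of rail between -0.006 and 0.006 m and x of carrier4 in the frame of rail between -0.006 and 0.006 m and linear speed of each of carrier1, carrier2, carrier3, carrier4 below 0.01 m/s and value of joint bolt above 0.056 m).
It fails at once if a carrier is lifted off the channel floor (by more than 8 mm) or tipped (by more than 0.25 rad) (height (world z) of any of carrier1, carrier2, carrier3, carrier4 above 0.02 m or angle between any of carrier1, carrier2, carrier3, carrier4's own z axis and vertical above 0.25 rad).
It fails at once if the row comes apart (a gap of more than 12 mm between neighbours) (distance between carrier1 and carrier2 above 0.056 m or distance between carrier2 and carrier3 above 0.056 m or distance between carrier3 and carrier4 above 0.056 m).
It fails at once if a carrier is shoved hard (more than 40 N from the fingers) (contact force between the fingers and carrier1 above 40 N or contact force between the fingers and carrier2 above 40 N or contact force between the fingers and carrier3 above 40 N or contact force between the fingers and carrier4 above 40 N).
It fails at once if the bolt is pushed across before the row is home (value of joint bolt above 0.03 m and not (y of carrier1 in the frame of rail above 0.139 m and y of carrier2 in the frame of rail above 0.0945 m and y of carrier3 in the frame of rail above 0.05 m and y of carrier4 in the frame of rail above 0.0055 m)).
It fails at once if a bystander is moved by more than 15 mm (distance of any of dishes, jar, pen from where it was at the start of the episode above 0.015 m).
It also fails if it takes over 43 s, if anything falls off the work surface, if the arm or the gripper's body presses on something with over 40 N, if the wrist force passes 120 N, or if a joint passes its speed limit or range.

ROBOT

A 6-joint arm with a two-finger parallel gripper is mounted at the origin on the work surface. World frame = base frame: x ahead of the robot, y to its left, z up, the work surface at z = 0. Lengths are in m, angles in rad, forces in N, time in s.
With the tool pointing down it reaches from about 0.35 to 0.775 m from the base axis. Payload 5.5 kg.
Tool frame: the origin (TCP) lies between the finger pads; the fingertips stand env.nose_length ahead of it and the grasp point (between the pads) lies 8 mm behind it (env.nose_length is the distance from the TCP to the fingertips, in m); z points along the fingers, y is the direction in which the jaws open and shut (so a half turn about z gives the same grasp; the last joint's range is limited). The gripper opens to 85 mm and grips with 20 to 120 N. Pads are 22 mm wide; open, the fingers measure 114 mm over their backs; the gripper's body (76 mm by 85 mm) begins 54 mm behind the grasp point. The pads swing forward as they close: fully open they stand 13 mm farther back than shut.
Start: joints at [1.074, 0.313, 0.046, 1.304, 0, 1.431], TCP at [0.201, 0.539, 0.242] pointing down, gripper open.
Joint ranges: [-2.76, 2.76], [-0.86, 1.69], [-1.03, 1.26], [-2.2, 2.34], [-1.47, 1.5], [-3.14, 3.14]. Speed limits (rad/s): [2.57, 2.57, 3.14, 3.14, 3.14, 3.14].

INTERFACE

Orientations are given as a unit quaternion [w, x, y, z].
In Python, from workcell import env gives the robot as it stands. The module is installed in compiled form; this text tells all that it offers.
- The arm moves only by the shell command python3 -m creep 'ROWS' [FORCE]. ROWS is a JSON object of lists of equal length, an entry for each row: "hand": the finger opening in mm, from 0 to 85.4; "delta_pos": the shift along the tool's x, y, z scaled (see below), a list of three; "turn": the turn about the tool's z scaled (see below). In form: {"hand": [hand, ...], "delta_pos": [[dx, dy, dz], ...], "turn": [turn, ...]}. A call has exactly 5 rows; each row shifts and turns the commanded pose from where the row before left it, along the tool's axes as they then stand; what a row does not reach is not made up. The controller multiplies each number of a shift by 0.8 m and each number of a turn by 5 degrees. A row lasts 1/12 s, in which the tool goes at most 41.7 mm and 7.16 degrees, less where a joint would pass 70% of its speed; a pose out of reach is approached as far as the arm can. A call with a number of a shift or a turn outside -1 to 1 is refused whole. A call with a gripper value outside its range is refused whole. The fingers move at their own pace and stop on an object; FORCE is the grip in N (left out, the last holds). Time passes only in rows, so rows that do not move let the fingers close, or fill a call up. It gives the time, the measured TCP pose, the force and the opening at its end, in the units of the state.
- env.get_state(): the state, without advancing time (a new reading comes with each control period).
- env.read_camera(name): name is "scene" or "top" or "wrist"; returns a dict with "pixels" (420x560x3 uint8, red, green, blue), "depth" (420x560 float32, m along the optical axis (not along the pixel's ray), 0 where there is no reading), "fx", "fy", "cx", "cy" (pixels), "origin" and "orientation" of the camera in the world. Camera axes: x right, y down, z forward; pixel columns grow to the right and rows downward; lengths in m; the calibration is good to about 2 mm. A picture is of the moment at which its call begins.
- env.hand_in(): hands the job in, once; it reports no verdict.
Trained networks look in the newest picture that a camera, given by its name, has taken for a name from the list of things; names that differ only in an ending like _2 or _b are one class to them, and where a whole thing is asked for, a point or a joint stands for the part that bears it (a point fixed in the world has none). Each returns a list of dicts, best first, with "score" (0 to 1); they miss things now and then, are a little off and sometimes report something else, mostly with a low value. They report only what shows in the picture. A call takes as long as a camera call. They do not tell look-alikes from the thing itself.
- env.find_in(camera, target): "location" ([row, column] in pixels, amid what is visible of it).
- env.pinpoint(camera, target): "location" ([row, column] in pixels: a listed point, or the origin of a listed thing).
The state is a dict: "clock": time; "joint_pos": joint angles; "qvel": joint speeds; "tau": joint torques, N m; "tcp_pos": TCP position; "orientation": TCP orientation; "wrist_force": force on the tool from outside, world axes, zero at the start; "ft_torque": the same for the moment, N m; "finger_gap": finger opening in m.
Only numpy, scipy, OpenCV 4.12 (cv2) and the standard library are available. Lean on these libraries where they do the work, as an engineer would, in place of code of your own. Each camera call takes 0.05 s, during which the arm holds its last target.

## Working session

There is one attempt and no reset: what is moved stays moved. The work goes in short steps, Python scripts to look and compute and a shell command to move; the robot and the scene stay as the last step left them, time stands still between calls to the robot, and variables do not carry over. Pictures are saved under pics/ and viewed, and the job is handed in when it is done.

```bash
mkdir -p pics; cat > h.py <<'E'
from workcell import env
import numpy as np, cv2
from scipy.spatial.transform import Rotation as R
def q2R(q): return R.from_quat([q[1],q[2],q[3],q[0]]).as_matrix()
def cam(n):
    return env.read_camera(n)
def save(c,name):
    cv2.imwrite('pics/'+name, cv2.cvtColor(c['pixels'],cv2.COLOR_RGB2BGR))
def w(c,r,col,d=None,z=None):
    ray=q2R(c['orientation'])@np.array([(col-c['cx'])/c['fx'],(r-c['cy'])/c['fy'],1.0])
    o=np.array(c['origin'])
    if z is not None: return o+ray*(z-o[2])/ray[2]
    if d is None: d=c['depth'][int(round(r)),int(round(col))]
    return o+ray*d
E
python3 - <<'E'
from h import *
for n in ['scene','top']:
    c=cam(n); save(c,n+'0.png'); print(n,c['origin'],c['orientation'],c['fx'])
    for t in ['carrier1','carrier2','carrier3','carrier4','stop_face','bolt_tab','rail','dishes','jar','pen']:
        for r in env.pinpoint(n,t)[:3]:
            print(t,r['score'],r['location'],w(c,*r['location']))
s=env.get_state(); print(s); print(env.nose_length)
E
```

```text
scene [ 1.31308501 -0.10255895  0.66367124] [-0.32292781  0.70888752  0.56755846 -0.26659615] 537.0398698104011
carrier1 0.88 [194.0, 174.5] [ 0.49190589 -0.14739784  0.01860705]
carrier1 0.75 [218.9, 267.2] [0.62196849 0.00817377 0.03702359]
carrier1 0.71 [291.8, 250.0] [ 0.76997302 -0.04743968  0.02702987]
carrier2 0.88 [194.0, 174.5] [ 0.49190589 -0.14739784  0.01860705]
carrier2 0.75 [218.9, 267.2] [0.62196849 0.00817377 0.03702359]
carrier2 0.71 [291.8, 250.0] [ 0.76997302 -0.04743968  0.02702987]
carrier3 0.88 [194.0, 174.5] [ 0.49190589 -0.14739784  0.01860705]
carrier3 0.75 [218.9, 267.2] [0.62196849 0.00817377 0.03702359]
carrier3 0.71 [291.8, 250.0] [ 0.76997302 -0.04743968  0.02702987]
carrier4 0.88 [194.0, 174.5] [ 0.49190589 -0.14739784  0.01860705]
carrier4 0.75 [218.9, 267.2] [0.62196849 0.00817377 0.03702359]
carrier4 0.71 [291.8, 250.0] [ 0.76997302 -0.04743968  0.02702987]
stop_face 0.6 [203.8, 322.2] [0.5867752  0.1178038  0.02148232]
bolt_tab 0.75 [181.6, 215.1] [ 0.51349562 -0.06918724  0.05102231]
rail 0.93 [228.7, 236.0] [ 0.62097576 -0.04760143  0.02445634]
di
[... 1566 characters left out ...]
023118 0.00939398]
{'clock': 1.1, 'joint_pos': array([ 1.07440838e+00,  3.13169698e-01,  4.60852052e-02,  1.30360718e+00,
       -4.17413274e-06,  1.43119280e+00]), 'qvel': array([-0.000735  ,  0.0005772 , -0.0010259 , -0.0014314 ,  0.00010689,
       -0.00073749]), 'tau': array([ 1.11442041e-04, -4.80482697e+01,  2.98816824e+01,  3.77213473e-04,
       -1.32596319e-04,  8.00560088e-06]), 'tcp_pos': array([0.20085227, 0.53881057, 0.24233438]), 'orientation': array([1.83425175e-05, 1.77447532e-01, 9.84130261e-01, 4.90490086e-05]), 'wrist_force': array([-0.14618722,  0.45929355, -0.50220219]), 'ft_torque': array([-0.01699906, -0.04768936, -0.01866828]), 'finger_gap': 0.08546437306236979}
0.011
```

View pics/scene0.png

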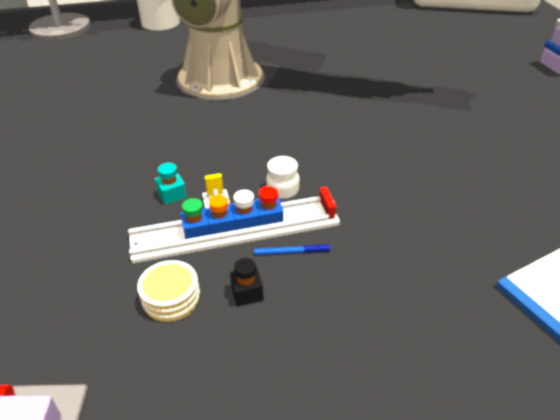

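View pics/top0.png

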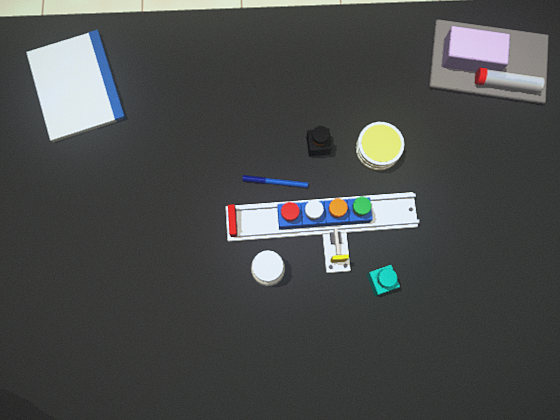

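```bash
cat > meas.py <<'E'
from h import *
def cloud(c):
    d=c['depth'].astype(float); v,u=np.mgrid[:420,:560]
    p=np.stack([(u-c['cx'])/c['fx']*d,(v-c['cy'])/c['fy']*d,d],-1)@q2R(c['orientation']).T+np.array(c['origin'])
    p[d==0]=np.nan
    return p,cv2.cvtColor(c['pixels'],cv2.COLOR_RGB2HSV).astype(int)
def box(p): return (p[...,0]>.4)&(p[...,0]<.68)&(p[...,1]>-.3)&(p[...,1]<.17)
E
python3 - <<'E'
from meas import *
for n in ['top','scene']:
    c=cam(n); p,h=cloud(c); b=box(p); H,S,V=h[...,0],h[...,1],h[...,2]; z=p[...,2]
    wh=b&(S<60)&(V>110)&(z>.004)&(z<.03)&(p[...,0]>.52)
    P=p[wh][:,:2].astype(np.float32)
    # keep rail: largest cluster
    m=wh.astype(np.uint8); k,l,st,_=cv2.connectedComponentsWithStats(m)
    i=1+np.argmax(st[1:,4]); P=p[l==i][:,:2].astype(np.float32)
    r=cv2.minAreaRect(P); print(n,'rail',r,cv2.boxPoints(r).tolist(), np.nanpercentile(z[l==i],[5,50,95]))
    for nm,lo,hi in [('red',None,None),('orange',6,18),('green',45,75),('yellow',22,34)]:
        mk=b&(S>150)&(V>60)&(((H<5)|(H>174)) if nm=='red' else ((H>lo)&(H<hi)))
        k,l,st,ce=cv2.connectedComponentsWithStats(mk.astype(np.uint8))
        for j in range(1,k):
            if st[j,4]>25:
                q=p[l==j]; q=q[~np.isnan(q[:,0])]; zt=np.percentile(q[:,2],90)
                t=q[q[:,2]>zt-.012]; rr=cv2.minAreaRect(t[:,:2].astype(np.float32))
                print(n,nm,st[j,4],'pix',ce[j][::-1].round(),'c',np.round(rr[0],4),np.round(rr[1],4),round(rr[2],1),'z',round(q[:,2].min(),3),round(zt,3))
E
```

```text
top rail ((0.5778351426124573, -0.048445671796798706), (0.11458034813404083, 0.3702840507030487), 1.7489575147628784) [[0.5149210691452026, 0.13486158847808838], [0.5262222290039062, -0.23524996638298035], [0.6407492160797119, -0.2317529320716858], [0.6294480562210083, 0.13835862278938293]] [0.00907967 0.01311415 0.02401143]
top red 248 pix [211. 290.] c [0.5954 0.0165] [0.0312 0.03  ] 86.3 z 0.067 0.081
top red 211 pix [219. 232.] c [0.5929 0.1245] [0.0581 0.0133] 2.0 z 0.036 0.047
top orange 45 pix [212. 338.] c [ 0.5922 -0.0725] [0.0327 0.0192] 88.5 z 0.067 0.08
top green 232 pix [205. 362.] c [ 0.6001 -0.116 ] [0.0306 0.0304] 7.1 z 0.072 0.081
top yellow 76 pix [257. 340.] c [ 0.5093 -0.0719] [0.0283 0.007 ] 87.5 z 0.031 0.066
scene rail ((0.6032285094261169, -0.047317683696746826), (0.07231272757053375, 0.36977916955947876), 1.7595720291137695) [[0.5614120960235596, 0.13637451827526093], [0.5727663040161133, -0.23323027789592743], [0.6450449228286743, -0.23100988566875458], [0.6336907148361206, 0.13859491050243378]] [0.00665594 0.01319447 0.02291387]
scene red 176 pix [195. 268.] c [0.5987 0.0149] [0.0341 0.032 ] 25.5 z -0.002 0.079
scene red 311 pix [201. 328.] c [0.5945 0.1242] [0.0598 0.0146] 1.9 z -0.002 0.045
scene orange 32 pix [181. 169.] c [ 0.482 -0.153] [0.0079 0.0194] 8.4 z 0.041 0.047
scene orange 139 pix [210. 219.] c [ 0.6131 -0.0735] [0.0272 0.0101] 83.1 z 0.052 0.075
scene orange 47 pix [205. 269.] c [0.6091 0.0135] [0.0194 0.0064] 77.8 z 0.052 0.061
scene orange 31 pix [210. 244.] c [ 0.6101 -0.0308] [0.0196 0.0073] 76.7 z 0.05 0.058
scene orange 40 pix [219. 194.] c [ 0.6133 -0.1171] [0.0191 0.0076] 84.9 z 0.051 0.059
scene green 274 pix [207. 192.] c [ 0.6038 -0.1166] [0.0323 0.0333] 64.7 z 0.067 0.079
scene yellow 434 pix [188. 215.] c [ 0.601  -0.0727] [0.0283 0.0255] 36.9 z -0.001 0.079
```

Top view: the row's caps run from red (211,290) to green (205,362), with the stop at (219,232) and the yellow tab at (257,340). The black and turquoise look-alikes stand off the rail. I take the rail origin as about (0.599, -0.047) with yaw about 1.85°. Next I turn the tool so its y lies along the rail and close the fingers.

```bash
python3 -m creep '{"hand":[0,0,0,0,0],"delta_pos":[[0,0,0],[0,0,0],[0,0,0],[0,0,0],[0,0,0]],"turn":[-0.9,-0.9,-0.9,-0.9,-0.85]}' 40
cat > rel.py <<'E'
from h import *
s=env.get_state(); T=q2R(s['orientation']); a=np.radians(1.85); o=np.array([.599,-.047])
p=s['tcp_pos']; d=p[:2]-o
print('t',round(s['clock'],2),'tcp',p.round(4),'rail xy mm',np.round([1e3*(d@[np.cos(a),np.sin(a)]),1e3*(d@[-np.sin(a),np.cos(a)])],1),'tool y yaw',round(np.degrees(np.arctan2(T[1,1],T[0,1])),2),'tilt',T[2].round(3),'F',s['wrist_force'].round(2),'gap',round(s['finger_gap'],4))
E
python3 rel.py
```

```text
clock: 1.62
tcp_pos: [0.2009, 0.5388, 0.2423]
orientation: [0.0, -0.018, 1.0, 0.0]
wrist_force: [-0.2, 0.2, -0.7]
finger_gap: 0.0253
t 1.62 tcp [0.2009 0.5388 0.2423] rail xy mm [-379.   598.4] tool y yaw 92.03 tilt [-0.  0. -1.] F [-0.21  0.18 -0.68] gap 0.0253
```

```bash
python3 -m creep '{"hand":[0,0,0,0,0],"delta_pos":[[-0.0235,-0.045,0],[-0.0235,-0.045,0],[-0.0235,-0.045,0],[-0.0235,-0.045,0],[-0.0235,-0.045,0]],"turn":[0,0,0,0,0]}' >/dev/null
python3 -m creep '{"hand":[0,0,0,0,0],"delta_pos":[[-0.0235,-0.045,0],[-0.0235,-0.045,0],[-0.0235,-0.045,0],[-0.0235,-0.045,0],[-0.0235,-0.045,0]],"turn":[0,0,0,0,0]}' >/dev/null
python3 -m creep '{"hand":[0,0,0,0,0],"delta_pos":[[-0.0235,-0.045,0],[-0.0235,-0.045,0],[-0.0235,-0.045,0],[-0.0235,-0.045,0],[-0.0235,-0.045,0]],"turn":[0,0,0,0,0]}' >/dev/null
python3 -m creep '{"hand":[0,0,0,0,0],"delta_pos":[[-0.0235,-0.045,0],[-0.0235,-0.045,0],[-0.0235,-0.045,0],[-0.0235,-0.045,0],[-0.0235,-0.045,0]],"turn":[0,0,0,0,0]}' 
python3 rel.py
```

```text
clock: 3.28
tcp_pos: [0.6, -0.171, 0.2423]
orientation: [0.0, -0.016, 1.0, 0.0]
wrist_force: [0.7, 0.3, -0.3]
finger_gap: 0.0002
t 3.28 tcp [ 0.6    -0.171   0.2423] rail xy mm [  -3.  -123.9] tool y yaw 91.78 tilt [-0.  0. -1.] F [ 0.69  0.26 -0.34] gap 0.0002
```

```bash
python3 -m creep '{"hand":[0,0,0,0,0],"delta_pos":[[-0.002,-0.005,0.033],[-0.002,-0.005,0.033],[0,0,0.033],[0,0,0.033],[0,0,0.033]],"turn":[0,0,0,0,0]}' >/dev/null; python3 rel.py
python3 - <<'E'
from h import *
for n in ['wrist','scene']:
    c=cam(n); save(c,n+'1.png')
a=cv2.imread('pics/wrist1.png');b=cv2.imread('pics/scene1.png')[130:290,100:380]
cv2.imwrite('pics/j1.png',np.vstack([cv2.resize(a,(560,420))[:250],cv2.resize(b,(560,320))]))
E
```

```text
t 3.7 tcp [ 0.6028 -0.1772  0.1089] rail xy mm [  -0.4 -130.2] tool y yaw 91.77 tilt [-0.  0. -1.] F [1.09 0.67 0.41] gap 0.0002
```

View pics/j1.png

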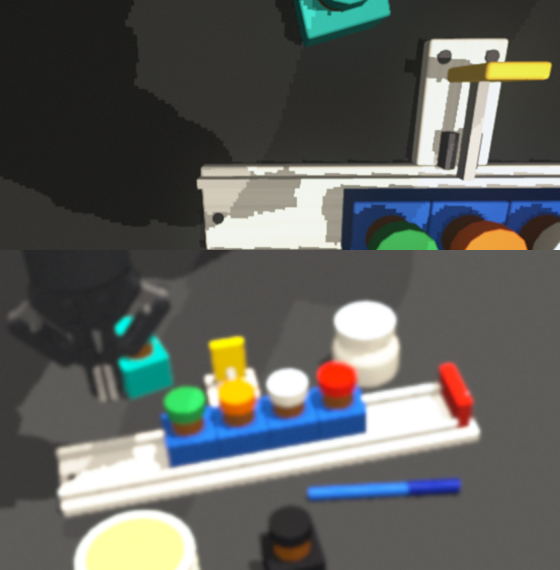

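View pics/wrist1.png

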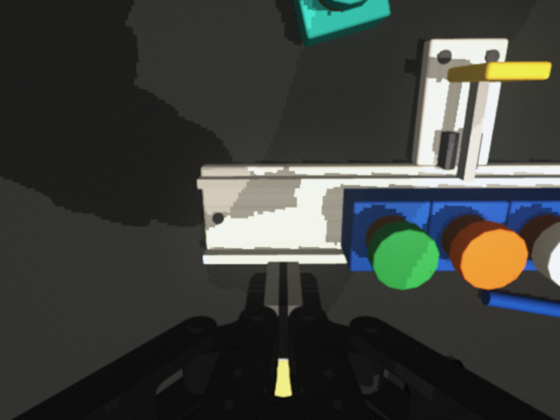

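The wrist picture shows the closed fingertips at (265,283) near the open end, with the green carrier at column 350 and beyond. I check the channel centre under the fingertips from the same picture.

```bash
python3 - <<'E'
from meas import *
c=cam('wrist'); print(np.round(c['origin'],4))
for nm,(r,co),z in [('-x wall inner',(187,270),.022),('+x wall inner',(250,270),.022),('-x outer',(167,270),.012),('+x outer bottom',(263,240),.022),('c4 rear top',(215,352),.048),('c4 rear top -x corner',(203,355),.048)]:
    print(nm,w(c,r,co,z=z).round(4),w(c,r,co).round(4))
E
```

```text
[ 0.5213 -0.1783  0.238 ]
-x wall inner [ 0.5758 -0.1838  0.022 ] [ 0.5758 -0.1838  0.0221]
+x wall inner [ 0.6183 -0.183   0.022 ] [ 0.6223 -0.1832  0.0131]
-x outer [ 0.5652 -0.1844  0.012 ] [ 0.5672 -0.1846  0.0016]
+x outer bottom [ 0.6283 -0.2027  0.022 ] [ 0.6281 -0.2026  0.0225]
c4 rear top [ 0.584 -0.137  0.048] [ 0.5839 -0.137   0.0483]
c4 rear top -x corner [ 0.5769 -0.1359  0.048 ] [ 0.5807 -0.1331  0.0351]
```

```bash
python3 -m creep '{"hand":[0,0,0,0,0],"delta_pos":[[0.002,0,0.0175],[0,0,0.0175],[0,0,0.0175],[0,0,0.0175],[0,0,0.0175]],"turn":[0,0,0,0,0]}' >/dev/null; python3 rel.py
```

```text
t 4.27 tcp [ 0.6031 -0.1776  0.0426] rail xy mm [-1.000e-01 -1.307e+02] tool y yaw 91.82 tilt [-0.004 -0.002 -1.   ] F [ 1.07 -0.26  0.04] gap 0.0003
```

```bash
python3 -m creep '{"hand":[0,0,0,0,0],"delta_pos":[[0,0.004,0],[0,0.005,0],[0,0.005,0],[0,0.004,0],[0,0.003,0]],"turn":[0,0,0,0,0]}' >/dev/null; python3 rel.py
python3 -m creep '{"hand":[0,0,0,0,0],"delta_pos":[[0,0.003,0],[0,0.003,0],[0,0.003,0],[0,0.003,0],[0,0.003,0]],"turn":[0,0,0,0,0]}' >/dev/null; python3 rel.py
python3 - <<'E'
from h import *
c=cam('scene'); save(c,'scene2.png')
b=cv2.imread('pics/scene2.png')[130:290,100:380]
cv2.imwrite('pics/j2.png',cv2.resize(b,(700,400)))
E
```

```text
t 4.68 tcp [ 0.6022 -0.1606  0.0424] rail xy mm [  -0.5 -113.7] tool y yaw 91.82 tilt [-0.003 -0.003 -1.   ] F [-0.77 -5.32  4.35] gap -0.0005
t 5.1 tcp [ 0.604  -0.1522  0.0457] rail xy mm [   1.6 -105.3] tool y yaw 91.69 tilt [-0.008 -0.008 -1.   ] F [ -4.68 -11.3   22.98] gap 0.0002
```

View pics/j2.png

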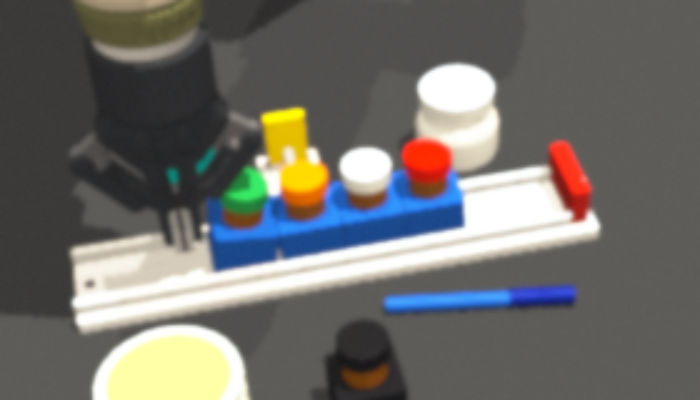

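The right-hand finger linkage is against the green cap at about (245,175), and the tool reads 23 N upward. I back off now. I'll then turn the jaws across the rail so that the slim pad edges do the pushing.

```bash
python3 -m creep '{"hand":[0,0,0,0,0],"delta_pos":[[0,-0.004,-0.008],[0,-0.008,-0.006],[0,-0.01,-0.005],[0,-0.01,0],[0,-0.01,0]],"turn":[0,0,0,0,0]}' >/dev/null; python3 rel.py
python3 - <<'E'
from h import *
c=cam('scene'); save(c,'scene3.png')
b=cv2.imread('pics/scene3.png')[130:290,100:380]
cv2.imwrite('pics/j3.png',cv2.resize(b,(700,400)))
E
```

```text
t 5.57 tcp [ 0.6013 -0.1824  0.0553] rail xy mm [  -2.  -135.4] tool y yaw 91.81 tilt [ 0.  0. -1.] F [-0.11  0.74 -0.89] gap 0.0001
```

View pics/j3.png

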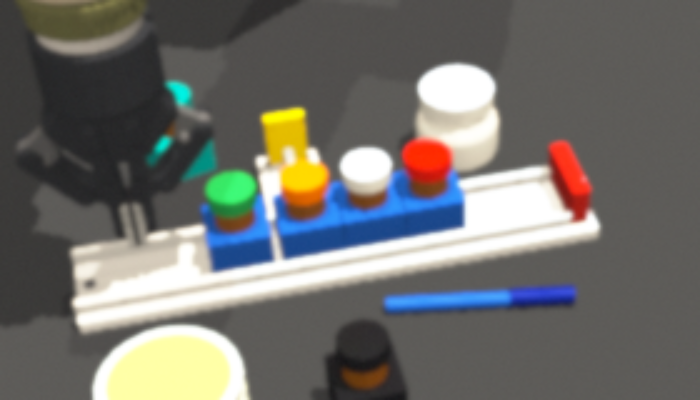

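```bash
python3 - <<'E'
from meas import *
print(env.get_state()['joint_pos'].round(3))
c=cam('top'); save(c,'top3.png')
p,h=cloud(c); b=box(p);H,S,V=h[...,0],h[...,1],h[...,2]
for nm,mk in [('red',(H<5)|(H>174)),('green',(H>45)&(H<75)),('orange',(H>6)&(H<20))]:
    k,l,st,ce=cv2.connectedComponentsWithStats((b&mk&(S>150)&(V>60)&(p[...,2]>.06)).astype(np.uint8))
    for j in range(1,k):
        if st[j,4]>25:
            q=p[l==j]; rr=cv2.minAreaRect(q[:,:2].astype(np.float32)); print(nm,np.round(rr[0],4),np.round(rr[1],4),ce[j].round(),q[:,2].max().round(3))
im=cv2.imread('pics/top3.png')[170:280,220:430]; cv2.imwrite('pics/t3.png',cv2.resize(im,(798,418),interpolation=2))
E
```

```text
[-0.424  0.526 -0.105  0.939 -0.001 -0.454]
red [0.5951 0.0209] [0.0312 0.0306] [287. 211.] 0.084
green [ 0.6004 -0.116 ] [0.0308 0.0305] [362. 205.] 0.083
orange [ 0.5987 -0.0673] [0.0314 0.0305] [335. 207.] 0.084
```

View pics/t3.png

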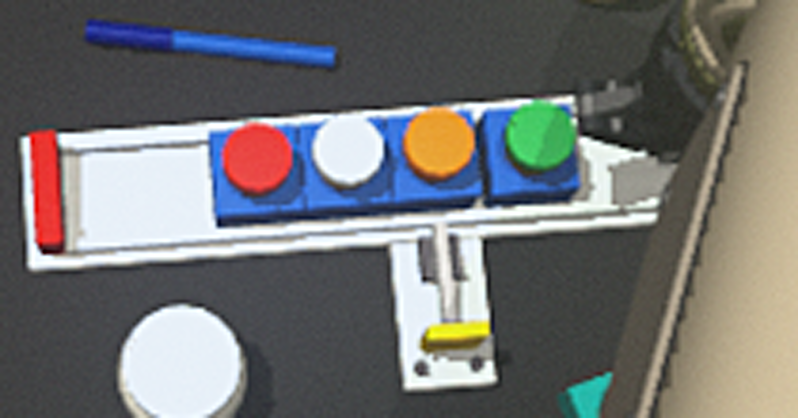

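Now turn the jaws across the rail. The gap between carriers 3 and 4 is about 5 mm, which is under 12 mm, and pushing carrier 4 will close it.

```bash
python3 -m creep '{"hand":[0,0,0,0,0],"delta_pos":[[0,0,-0.0125],[0,0,-0.0125],[0,0,-0.0125],[0,0,0],[0,0,0]],"turn":[1,1,1,1,1]}' >/dev/null
python3 -m creep '{"hand":[0,0,0,0,0],"delta_pos":[[0,0,0],[0,0,0],[0,0,0],[0,0,0],[0,0,0]],"turn":[1,1,1,1,1]}' >/dev/null
python3 -m creep '{"hand":[0,0,0,0,0],"delta_pos":[[0,0,0],[0,0,0],[0,0,0],[0,0,0],[0,0,0]],"turn":[1,1,1,1,1]}' >/dev/null
python3 -m creep '{"hand":[0,0,0,0,0],"delta_pos":[[0,0,0],[0,0,0],[0,0,0],[0,0,0],[0,0,0]],"turn":[1,1,1,0,0]}' >/dev/null
python3 rel.py
python3 - <<'E'
from h import *
for n in ['wrist','scene']:
    c=cam(n); save(c,n+'4.png')
E
```

```text
t 7.33 tcp [ 0.601  -0.1815  0.0848] rail xy mm [  -2.3 -134.5] tool y yaw 1.95 tilt [ 0.001 -0.001 -1.   ] F [-0.39 -0.34 -0.19] gap 0.0003
```

View pics/wrist4.png

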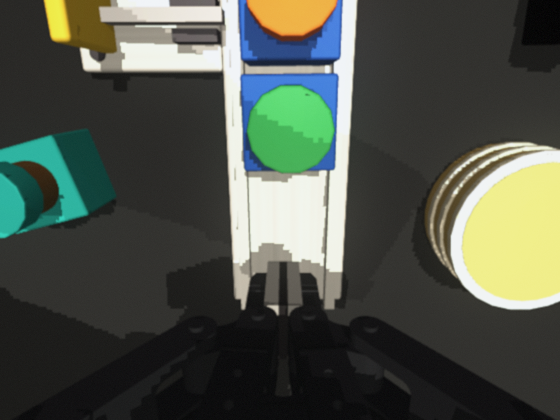

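View pics/scene4.png

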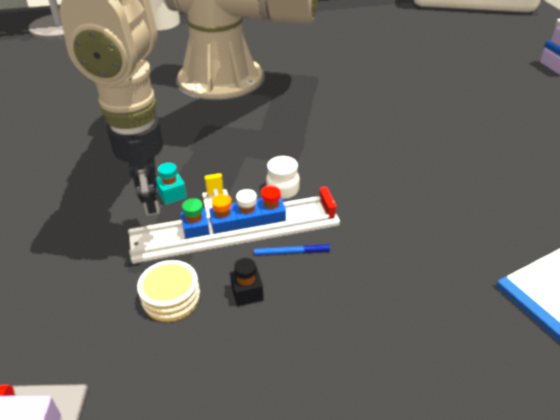

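Wrist view: the fingertips at (270,283) line up with the channel (about col 290), and carrier 4's rear face is at row 172. Only the pad edges face the row. I lower the tool and check it.

```bash
python3 -m creep '{"hand":[0,0,0,0,0],"delta_pos":[[0,0.0025,0.014],[0,0,0.014],[0,0,0.014],[0,0,0.012],[0,0,0.002]],"turn":[0,0,0,0,0]}' >/dev/null; python3 rel.py
python3 -m creep '{"hand":[0,0,0,0,0],"delta_pos":[[0.003,0,0],[0.004,0,0],[0.004,0,0],[0.004,0,0],[0.003,0,0]],"turn":[0,0,0,0,0]}' >/dev/null; python3 rel.py
```

```text
t 7.85 tcp [ 0.6014 -0.1808  0.0374] rail xy mm [  -1.9 -133.8] tool y yaw 1.82 tilt [ 0.002 -0.004 -1.   ] F [-0.63 -0.22 -0.47] gap 0.0002
t 8.27 tcp [ 0.6034 -0.1668  0.0414] rail xy mm [   0.5 -119.9] tool y yaw 1.83 tilt [-0.     0.001 -1.   ] F [ 0.46 -0.17 -0.42] gap -0.0002
```

```bash
python3 -m creep '{"hand":[0,0,0,0,0],"delta_pos":[[0.003,0,0],[0.003,0,0],[0.003,0,0],[0.003,0,0],[0.003,0,0]],"turn":[0,0,0,0,0]}' >/dev/null; python3 rel.py
python3 -m creep '{"hand":[0,0,0,0,0],"delta_pos":[[0.0025,0,0],[0.0025,0,0],[0.0025,0,0],[0.0025,0,0],[0.0025,0,0]],"turn":[0,0,0,0,0]}' >/dev/null; python3 rel.py
python3 - <<'E'
from h import *
c=cam('scene'); save(c,'scene5.png')
b=cv2.imread('pics/scene5.png')[130:290,100:380]
cv2.imwrite('pics/j5.png',cv2.resize(b,(700,400)))
E
```

```text
t 8.68 tcp [ 0.6026 -0.155   0.0407] rail xy mm [ 1.000e-01 -1.081e+02] tool y yaw 1.81 tilt [ 0.  0. -1.] F [0.95 0.68 0.01] gap -0.0001
t 9.1 tcp [ 0.6023 -0.1452  0.0407] rail xy mm [  0.1 -98.3] tool y yaw 1.8 tilt [-0.  0. -1.] F [-0.3  -0.22 -0.61] gap -0.0001
```

View pics/j5.png

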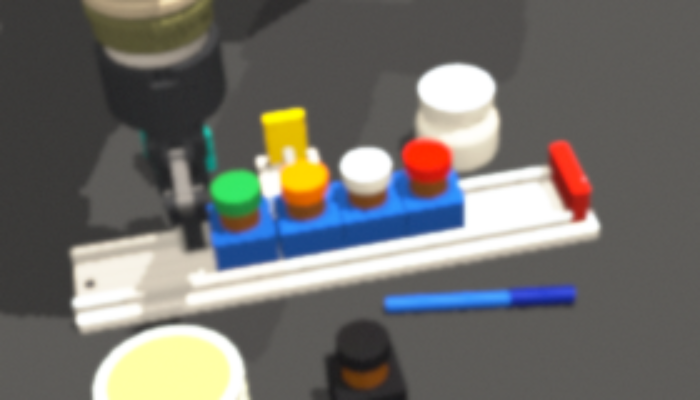

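Contact looks good and there is little vertical force. I push on at about 29 mm/s.

```bash
python3 -m creep '{"hand":[0,0,0,0,0],"delta_pos":[[0.003,0,0],[0.003,0,0],[0.003,0,0],[0.003,0,0],[0.003,0,0]],"turn":[0,0,0,0,0]}' >/dev/null; python3 rel.py
python3 -m creep '{"hand":[0,0,0,0,0],"delta_pos":[[0.003,0,0],[0.003,0,0],[0.003,0,0],[0.003,0,0],[0.003,0,0]],"turn":[0,0,0,0,0]}' >/dev/null; python3 rel.py
python3 - <<'E'
from h import *
c=cam('scene'); save(c,'scene6.png')
b=cv2.imread('pics/scene6.png')[130:290,100:380]
cv2.imwrite('pics/j6.png',cv2.resize(b,(700,400)))
E
```

```text
t 9.57 tcp [ 0.6019 -0.1333  0.0407] rail xy mm [  0.1 -86.3] tool y yaw 1.79 tilt [-0.  0. -1.] F [ 0.46 -2.23 -0.09] gap -0.0001
t 9.98 tcp [ 0.6015 -0.121   0.0407] rail xy mm [  0.1 -74.1] tool y yaw 1.81 tilt [ 0.  0. -1.] F [ 0.01 -2.57 -0.37] gap 0.0002
```

View pics/j6.png

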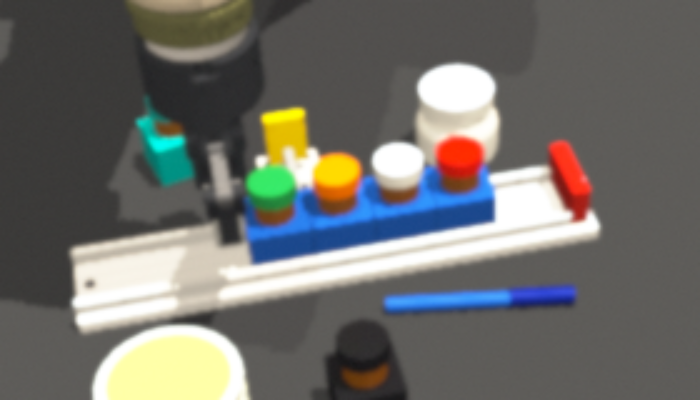

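Row is together and pushing takes about 2.5 N. Continue.

```bash
python3 -m creep '{"hand":[0,0,0,0,0],"delta_pos":[[0.003,0,0],[0.003,0,0],[0.003,0,0],[0.003,0,0],[0.003,0,0]],"turn":[0,0,0,0,0]}' >/dev/null; python3 rel.py
python3 -m creep '{"hand":[0,0,0,0,0],"delta_pos":[[0.003,0,0],[0.003,0,0],[0.003,0,0],[0.003,0,0],[0.003,0,0]],"turn":[0,0,0,0,0]}' >/dev/null; python3 rel.py
python3 -m creep '{"hand":[0,0,0,0,0],"delta_pos":[[0.003,0,0],[0.003,0,0],[0.003,0,0],[0.003,0,0],[0.003,0,0]],"turn":[0,0,0,0,0]}' >/dev/null; python3 rel.py
python3 - <<'E'
from h import *
c=cam('scene'); save(c,'scene7.png')
b=cv2.imread('pics/scene7.png')[130:290,100:380]
cv2.imwrite('pics/j7.png',cv2.resize(b,(700,400)))
E
```

```text
t 10.45 tcp [ 0.6011 -0.1091  0.0407] rail xy mm [  0.1 -62.1] tool y yaw 1.8 tilt [ 0.  0. -1.] F [ 0.43 -2.81 -0.66] gap -0.0002
t 10.87 tcp [ 0.6007 -0.097   0.0407] rail xy mm [  0.1 -50. ] tool y yaw 1.81 tilt [ 0.  0. -1.] F [ 0.66 -2.22 -0.24] gap -0.0001
t 11.28 tcp [ 0.6003 -0.085   0.0407] rail xy mm [  0.1 -38.1] tool y yaw 1.8 tilt [ 0.  0. -1.] F [ 0.04 -2.96 -0.83] gap -0.0001
```

View pics/j7.png

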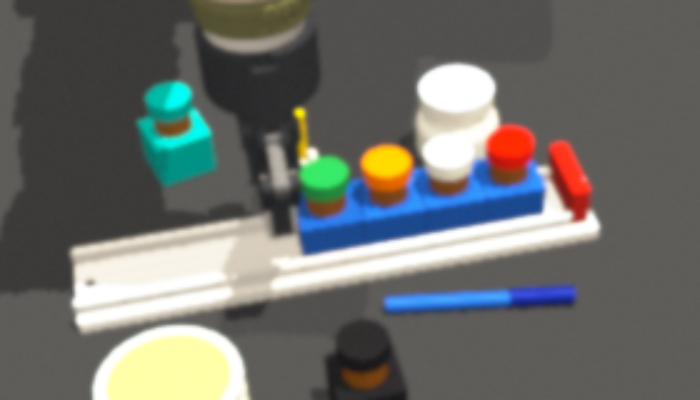

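```bash
python3 -m creep '{"hand":[0,0,0,0,0],"delta_pos":[[0.003,0,0],[0.003,0,0],[0.002,0,0],[0.002,0,0],[0.002,0,0]],"turn":[0,0,0,0,0]}' >/dev/null; python3 rel.py
python3 -m creep '{"hand":[0,0,0,0,0],"delta_pos":[[0.001,0,0],[0.001,0,0],[0.001,0,0],[0.001,0,0],[0,0,0]],"turn":[0,0,0,0,0]}' >/dev/null; python3 rel.py
```

```text
t 11.75 tcp [ 0.6    -0.0755  0.0407] rail xy mm [  0.1 -28.6] tool y yaw 1.81 tilt [ 0.  0. -1.] F [-0.57 -3.17 -0.03] gap 0.0003
t 12.17 tcp [ 0.5999 -0.0723  0.0407] rail xy mm [  0.1 -25.3] tool y yaw 1.81 tilt [ 0.  0. -1.] F [ 0.35 -2.14 -0.07] gap -0.0002
```

```bash
python3 -m creep '{"hand":[0,0,0,0,0],"delta_pos":[[0.001,0,0],[0.001,0,0],[0,0,0],[0,0,0],[0,0,0]],"turn":[0,0,0,0,0]}' >/dev/null; python3 rel.py
python3 -m creep '{"hand":[0,0,0,0,0],"delta_pos":[[0.001,0,0],[0.001,0,0],[0,0,0],[0,0,0],[0,0,0]],"turn":[0,0,0,0,0]}' >/dev/null; python3 rel.py
python3 - <<'E'
from h import *
c=cam('scene'); save(c,'scene8.png')
b=cv2.imread('pics/scene8.png')[130:290,100:380]
cv2.imwrite('pics/j8.png',cv2.resize(b,(700,400)))
E
```

```text
t 12.58 tcp [ 0.5999 -0.0708  0.0407] rail xy mm [  0.1 -23.8] tool y yaw 1.81 tilt [ 0.  0. -1.] F [-0.72 -1.1   0.  ] gap -0.0001
t 13.0 tcp [ 0.5998 -0.0692  0.0407] rail xy mm [  0.1 -22.2] tool y yaw 1.81 tilt [ 0.  0. -1.] F [ 0.56 -2.06 -0.38] gap -0.0001
```

View pics/j8.png

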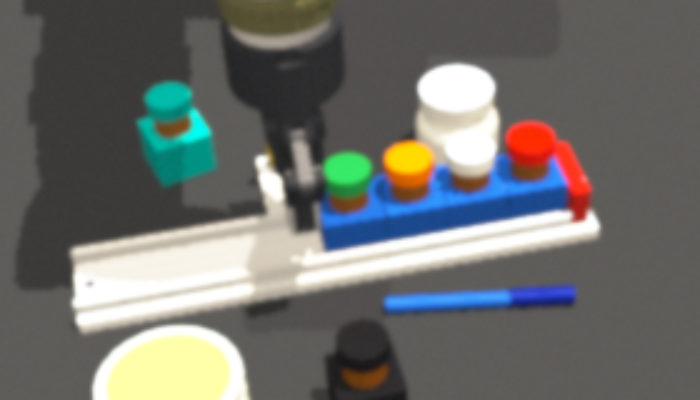

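```bash
python3 -m creep '{"hand":[0,0,0,0,0],"delta_pos":[[0.001,0,0],[0.001,0,0],[0,0,0],[0,0,0],[0,0,0]],"turn":[0,0,0,0,0]}' >/dev/null; python3 rel.py
```

```text
t 13.47 tcp [ 0.5998 -0.068   0.0407] rail xy mm [  0.2 -21. ] tool y yaw 1.79 tilt [-0.  0. -1.] F [ 0.6  -4.59 -1.17] gap 0.0002
```

```bash
python3 -m creep '{"hand":[0,0,0,0,0],"delta_pos":[[0.001,0,0],[0.0005,0,0],[0,0,0],[0,0,0],[0,0,0]],"turn":[0,0,0,0,0]}' >/dev/null; python3 rel.py
```

```text
t 13.88 tcp [ 0.6001 -0.0679  0.0409] rail xy mm [  0.4 -20.9] tool y yaw 1.75 tilt [-0.002  0.001 -1.   ] F [ 0.17 -6.36 -1.43] gap 0.0003
```

```bash
python3 -m creep '{"hand":[0,0,0,0,0],"delta_pos":[[0.001,0,0],[0.001,0,0],[0,0,0],[0,0,0],[0,0,0]],"turn":[0,0,0,0,0]}' >/dev/null; python3 rel.py
python3 - <<'E'
from meas import *
c=cam('scene'); save(c,'scene9.png')
c=cam('top'); save(c,'top9.png')
im=cv2.imread('pics/top9.png')[170:280,220:430]; cv2.imwrite('pics/t9.png',cv2.resize(im,(798,418),interpolation=2))
p,h=cloud(c); b=box(p);H,S,V=h[...,0],h[...,1],h[...,2]
for nm,mk in [('red',(H<5)|(H>174)),('green',(H>45)&(H<75)),('orange',(H>6)&(H<20))]:
    k,l,st,ce=cv2.connectedComponentsWithStats((b&mk&(S>150)&(V>60)&(p[...,2]>.035)).astype(np.uint8))
    for j in range(1,k):
        if st[j,4]>25:
            q=p[l==j]; rr=cv2.minAreaRect(q[:,:2].astype(np.float32)); print(nm,np.round(rr[0],4),np.round(rr[1],4),ce[j].round(),q[:,2].max().round(3))
E
```

```text
t 14.3 tcp [ 0.6001 -0.0678  0.041 ] rail xy mm [  0.5 -20.9] tool y yaw 1.69 tilt [-0.005  0.    -1.   ] F [  0.22 -12.47  -2.13] gap -0.0001
red [0.5925 0.1247] [0.0577 0.0127] [232. 219.] 0.049
red [0.5936 0.0961] [0.0323 0.0306] [246. 214.] 0.083
orange [0.5974 0.0082] [0.0293 0.0325] [294. 210.] 0.085
```

View pics/t9.png

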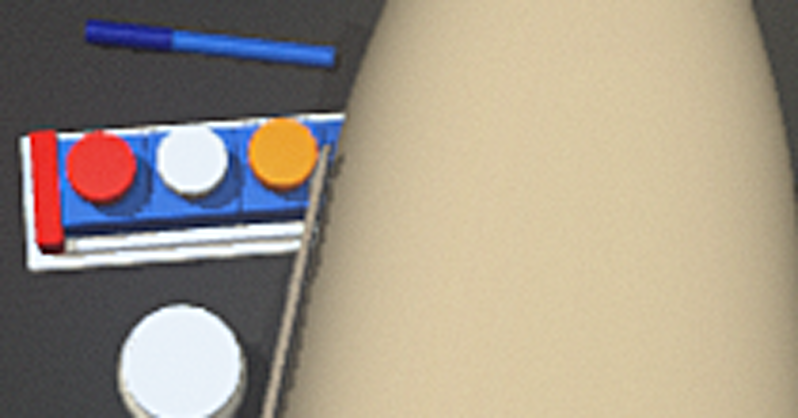

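Row is home: the red-capped carrier touches the stop in the picture, the TCP stopped moving and the force rose to 12 N. Retreat, rise, and turn back so the pad edges face the tab.

```bash
python3 -m creep '{"hand":[0,0,0,0,0],"delta_pos":[[-0.004,0,0],[-0.01,0,0],[-0.015,0,0],[-0.015,0,0],[-0.01,0,0]],"turn":[0,0,0,0,0]}' >/dev/null; python3 rel.py
python3 -m creep '{"hand":[0,0,0,0,0],"delta_pos":[[0,0,-0.02],[0,0,-0.02],[0,0,-0.02],[0,0,-0.02],[0,0,-0.02]],"turn":[-1,-1,-1,-1,-1]}' >/dev/null
python3 -m creep '{"hand":[0,0,0,0,0],"delta_pos":[[0,0,0],[0,0,0],[0,0,0],[0,0,0],[0,0,0]],"turn":[-1,-1,-1,-1,-1]}' >/dev/null
python3 -m creep '{"hand":[0,0,0,0,0],"delta_pos":[[0,0,0],[0,0,0],[0,0,0],[0,0,0],[0,0,0]],"turn":[-1,-1,-1,-1,-1]}' >/dev/null
python3 -m creep '{"hand":[0,0,0,0,0],"delta_pos":[[0,0,0],[0,0,0],[0,0,0],[0,0,0],[0,0,0]],"turn":[-1,-1,-1,0,0]}' >/dev/null; python3 rel.py
```

```text
t 14.82 tcp [ 0.6012 -0.1095  0.0407] rail xy mm [  0.2 -62.5] tool y yaw 1.78 tilt [ 0.  0. -1.] F [-0.52 -1.45  0.59] gap 0.0002
t 16.48 tcp [ 0.601  -0.1085  0.1206] rail xy mm [  0.  -61.6] tool y yaw 91.64 tilt [ 0.  0. -1.] F [ 0.   -0.24 -0.26] gap 0.0002
```

```bash
python3 -m creep '{"hand":[0,0,0,0,0],"delta_pos":[[0.032,0.01,0],[0.032,0.01,0],[0.032,0.01,0],[0.032,0.01,0],[0.032,0.01,0]],"turn":[0,0,0,0,0]}' >/dev/null
python3 -m creep '{"hand":[0,0,0,0,0],"delta_pos":[[0,0,0],[0,0,0],[0,0,0],[0,0,0],[0,0,0]],"turn":[0,0,0,0,0]}' >/dev/null;python3 rel.py
python3 - <<'E'
from meas import *
for n in ['wrist','scene']:
    c=cam(n); save(c,n+'10.png')
    if n=='wrist': print(c['origin'])
    p,h=cloud(c); b=box(p);H,S,V=h[...,0],h[...,1],h[...,2]
    k,l,st,ce=cv2.connectedComponentsWithStats((b&(H>22)&(H<34)&(S>150)&(V>60)&(p[...,2]>.03)).astype(np.uint8))
    for j in range(1,k):
        if st[j,4]>25:
            q=p[l==j]; q=q[q[:,2]>.06]; rr=cv2.minAreaRect(q[:,:2].astype(np.float32)); print(n,np.round(rr[0],4),np.round(rr[1],4),q[:,0].min(),ce[j].round(),q[:,2].max().round(3))
    for t in ['bolt_tab']:
        for r in env.pinpoint(n,t)[:2]: print(t,r['score'],r['location'],w(c,*r['location'],z=.046).round(4))
b=cv2.imread('pics/scene10.png')[130:290,100:380]
cv2.imwrite('pics/j10.png',cv2.resize(b,(700,400)))
E
```

```text
t 17.32 tcp [ 0.4732 -0.0727  0.1209] rail xy mm [-126.6  -21.6] tool y yaw 91.77 tilt [-0.001 -0.    -1.   ] F [0.23 0.06 0.47] gap -0.0001
[ 0.39370438 -0.07484106  0.25277706]
scene [ 0.5125 -0.0727] [0.011  0.0288] 0.5066550230786838 [213. 182.] 0.066
scene [0.5995 0.0087] [0.0285 0.028 ] 0.5847447031265924 [264. 193.] 0.081
```

View pics/wrist10.png

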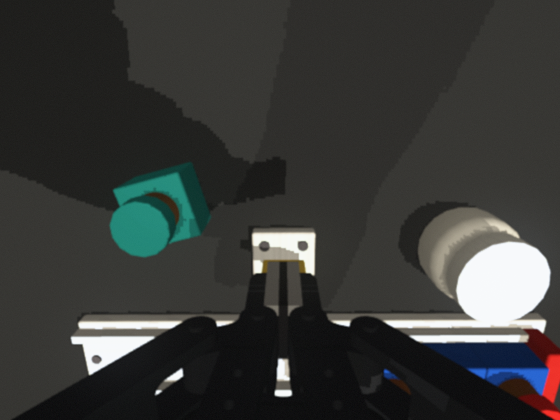

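View pics/j10.png

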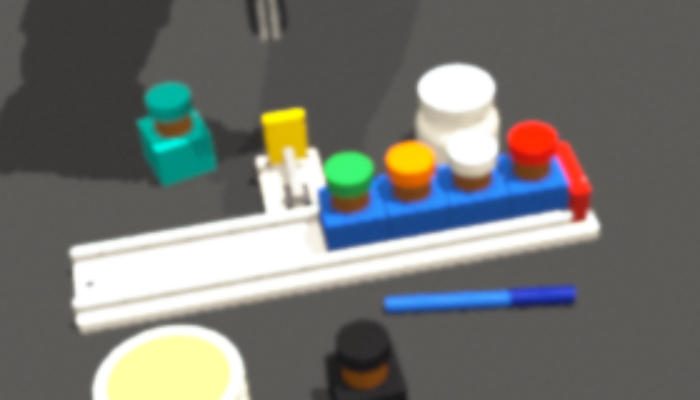

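Row home with no gaps. The tab is at (265,283) in the wrist view, and the fingers are behind it with about 20 mm to spare. I descend and push toward +x.

```bash
python3 -m creep '{"hand":[0,0,0,0,0],"delta_pos":[[0,0,0.0185],[0,0,0.0185],[0,0,0.0185],[0,0,0.0185],[0,0,0.0185]],"turn":[0,0,0,0,0]}' >/dev/null; python3 rel.py
python3 -m creep '{"hand":[0,0,0,0,0],"delta_pos":[[-0.003,0,0],[-0.005,0,0],[-0.005,0,0],[-0.004,0,0],[-0.003,0,0]],"turn":[0,0,0,0,0]}' >/dev/null; python3 rel.py
python3 -m creep '{"hand":[0,0,0,0,0],"delta_pos":[[-0.003,0,0],[-0.003,0,0],[-0.003,0,0],[-0.003,0,0],[-0.003,0,0]],"turn":[0,0,0,0,0]}' >/dev/null; python3 rel.py
python3 - <<'E'
from h import *
c=cam('scene'); save(c,'scene11.png')
b=cv2.imread('pics/scene11.png')[130:290,100:380]
cv2.imwrite('pics/j11.png',cv2.resize(b,(700,400)))
E
```

```text
t 17.93 tcp [ 0.4721 -0.0722  0.046 ] rail xy mm [-127.6  -21.1] tool y yaw 91.8 tilt [-0.  0. -1.] F [-0.35  0.07  0.17] gap -0.0002
t 18.35 tcp [ 0.4895 -0.0719  0.0477] rail xy mm [-110.3  -21.4] tool y yaw 91.81 tilt [-0.002 -0.001 -1.   ] F [-0.14 -0.4  -0.3 ] gap -0.0002
t 18.77 tcp [ 0.4994 -0.0711  0.0466] rail xy mm [-100.4  -20.9] tool y yaw 91.8 tilt [ 0.001  0.    -1.   ] F [-2.35  0.01  2.04] gap -0.0
```

View pics/j11.png

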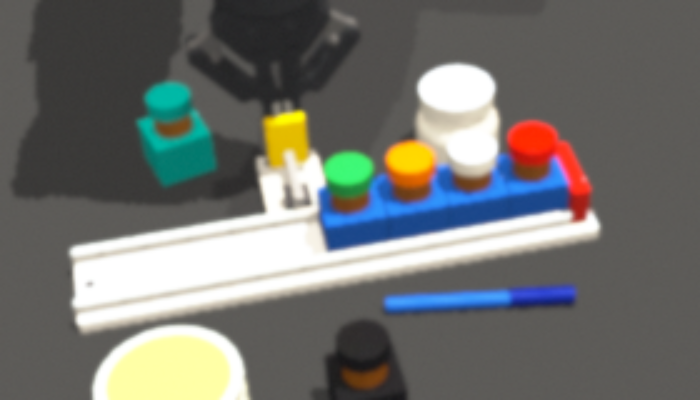

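```bash
python3 -m creep '{"hand":[0,0,0,0,0],"delta_pos":[[-0.003,0,0],[-0.003,0,0],[-0.003,0,0],[-0.003,0,0],[-0.003,0,0]],"turn":[0,0,0,0,0]}' >/dev/null; python3 rel.py
python3 -m creep '{"hand":[0,0,0,0,0],"delta_pos":[[-0.003,0,0],[-0.003,0,0],[-0.003,0,0],[-0.003,0,0],[-0.003,0,0]],"turn":[0,0,0,0,0]}' >/dev/null; python3 rel.py
python3 - <<'E'
from h import *
c=cam('scene'); save(c,'scene12.png')
b=cv2.imread('pics/scene12.png')[130:290,100:380]
cv2.imwrite('pics/j12.png',cv2.resize(b,(700,400)))
E
```

```text
t 19.23 tcp [ 0.5118 -0.0707  0.0465] rail xy mm [-87.9 -20.9] tool y yaw 91.81 tilt [ 0.  0. -1.] F [-1.96  0.12  0.54] gap -0.0003
t 19.65 tcp [ 0.5239 -0.0703  0.0465] rail xy mm [-75.8 -20.8] tool y yaw 91.81 tilt [ 0.     0.001 -1.   ] F [-2.47  2.49 -0.19] gap 0.0003
```

View pics/j12.png

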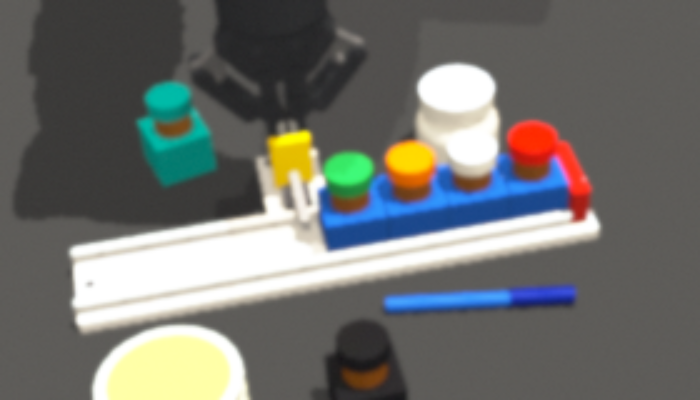

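```bash
python3 -m creep '{"hand":[0,0,0,0,0],"delta_pos":[[-0.002,0,0],[-0.002,0,0],[-0.002,0,0],[-0.002,0,0],[-0.002,0,0]],"turn":[0,0,0,0,0]}' >/dev/null; python3 rel.py
python3 - <<'E'
from h import *
for n in ['scene','wrist']:
    c=cam(n); save(c,n+'13.png')
b=cv2.imread('pics/scene13.png')[130:290,100:380]
cv2.imwrite('pics/j13.png',cv2.resize(b,(700,400)))
E
```

```text
t 20.12 tcp [ 0.5319 -0.0702  0.0467] rail xy mm [-67.8 -21. ] tool y yaw 91.8 tilt [ 0.  0. -1.] F [-2.16  1.55 -0.08] gap -0.0002
```

View pics/j13.png

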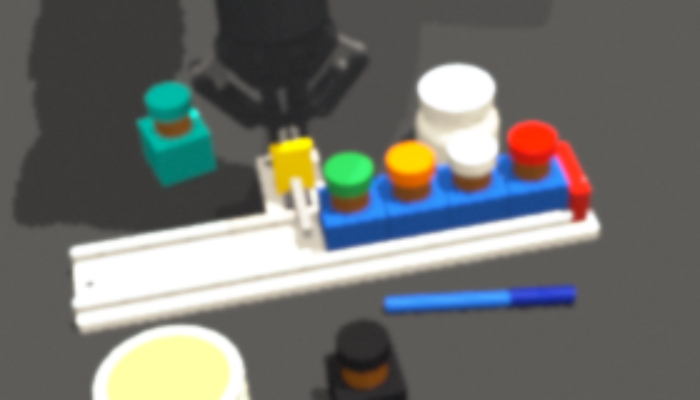

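```bash
python3 -m creep '{"hand":[0,0,0,0,0],"delta_pos":[[-0.003,0,0],[-0.003,0,0],[-0.002,0,0],[-0.002,0,0],[-0.002,0,0]],"turn":[0,0,0,0,0]}' >/dev/null; python3 rel.py
python3 -m creep '{"hand":[0,0,0,0,0],"delta_pos":[[-0.001,0,0],[-0.001,0,0],[-0.001,0,0],[-0.001,0,0],[0,0,0]],"turn":[0,0,0,0,0]}' >/dev/null; python3 rel.py
```

```text
t 20.63 tcp [ 0.5417 -0.07    0.0467] rail xy mm [-58.  -21.2] tool y yaw 91.8 tilt [-0. -0. -1.] F [-2.43  0.83  0.34] gap 0.0002
t 21.05 tcp [ 0.5449 -0.0699  0.0468] rail xy mm [-54.8 -21.1] tool y yaw 91.81 tilt [-0. -0. -1.] F [-1.23  0.59  0.13] gap 0.0
```

```bash
python3 -m creep '{"hand":[0,0,0,0,0],"delta_pos":[[-0.001,0,0],[-0.001,0,0],[-0.001,0,0],[0,0,0],[0,0,0]],"turn":[0,0,0,0,0]}' >/dev/null; python3 rel.py
python3 - <<'E'
from h import *
c=cam('scene'); save(c,'scene14.png')
b=cv2.imread('pics/scene14.png')[130:290,100:380]
cv2.imwrite('pics/j14.png',cv2.resize(b,(700,400)))
E
```

```text
t 21.47 tcp [ 0.5472 -0.0698  0.0467] rail xy mm [-52.5 -21.1] tool y yaw 91.81 tilt [-0.  0. -1.] F [-2.01  0.89  0.19] gap 0.0001
```

View pics/j14.png

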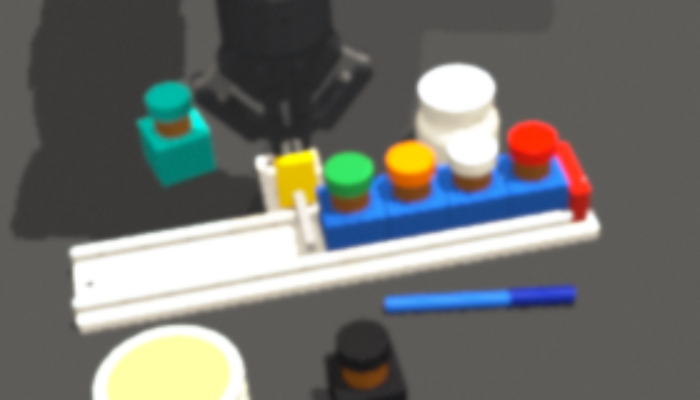

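Still about 2 N. I go on in small steps until the bolt reaches its end.

```bash
python3 -m creep '{"hand":[0,0,0,0,0],"delta_pos":[[-0.001,0,0],[-0.001,0,0],[-0.001,0,0],[0,0,0],[0,0,0]],"turn":[0,0,0,0,0]}' >/dev/null; python3 rel.py
```

```text
t 21.93 tcp [ 0.5496 -0.0697  0.0467] rail xy mm [-50.1 -21.1] tool y yaw 91.81 tilt [-0.  0. -1.] F [-1.74  0.56  0.83] gap 0.0
```

```bash
python3 -m creep '{"hand":[0,0,0,0,0],"delta_pos":[[-0.001,0,0],[-0.001,0,0],[0,0,0],[0,0,0],[0,0,0]],"turn":[0,0,0,0,0]}' >/dev/null; python3 rel.py
```

```text
t 22.35 tcp [ 0.5498 -0.0697  0.0467] rail xy mm [-49.9 -21.1] tool y yaw 91.79 tilt [ 0.002 -0.    -1.   ] F [-5.9  -0.77  3.12] gap 0.0002
```

```bash
python3 -m creep '{"hand":[0,0,0,0,0],"delta_pos":[[-0.001,0,0],[-0.0005,0,0],[0,0,0],[0,0,0],[0,0,0]],"turn":[0,0,0,0,0]}' >/dev/null; python3 rel.py
python3 -m creep '{"hand":[0,0,0,0,0],"delta_pos":[[0.005,0,0],[0.01,0,0],[0.02,0,0],[0.02,0,0],[0.02,0,0]],"turn":[0,0,0,0,0]}' >/dev/null
python3 -m creep '{"hand":[0,0,0,0,0],"delta_pos":[[0.02,0,-0.01],[0.02,0,-0.02],[0,0,-0.03],[0,0,-0.03],[0,0,0]],"turn":[0,0,0,0,0]}' >/dev/null; python3 rel.py
python3 - <<'E'
from meas import *
c=cam('scene'); save(c,'scene15.png')
b=cv2.imread('pics/scene15.png')[130:290,100:380]
cv2.imwrite('pics/j15.png',cv2.resize(b,(700,400)))
p,h=cloud(c); b=box(p);H,S,V=h[...,0],h[...,1],h[...,2]
for nm,mk in [('red',(H<5)|(H>174)),('green',(H>45)&(H<75)),('yel',(H>22)&(H<34))]:
    k,l,st,ce=cv2.connectedComponentsWithStats((b&mk&(S>150)&(V>60)&(p[...,2]>.035)).astype(np.uint8))
    for j in range(1,k):
        if st[j,4]>25:
            q=p[l==j]; q=q[q[:,2]>q[:,2].max()-.008]; rr=cv2.minAreaRect(q[:,:2].astype(np.float32)); print(nm,np.round(rr[0],4),np.round(rr[1],4),q[:,2].max().round(3))
E
```

```text
t 22.77 tcp [ 0.5498 -0.0696  0.0466] rail xy mm [-49.9 -21. ] tool y yaw 91.78 tilt [ 0.004 -0.    -1.   ] F [-9.27 -1.61  5.9 ] gap 0.0001
t 23.6 tcp [ 0.4631 -0.0734  0.1231] rail xy mm [-136.7  -22. ] tool y yaw 91.8 tilt [-0.008 -0.003 -1.   ] F [ 0.13 -0.24  0.82] gap 0.0
red [0.5964 0.0952] [0.0334 0.0317] 0.082
green [ 0.6011 -0.0359] [0.0347 0.0312] 0.081
yel [0.6006 0.008 ] [0.0278 0.0293] 0.081
yel [ 0.5686 -0.0705] [0.0066 0.0259] 0.067
```

View pics/j15.png

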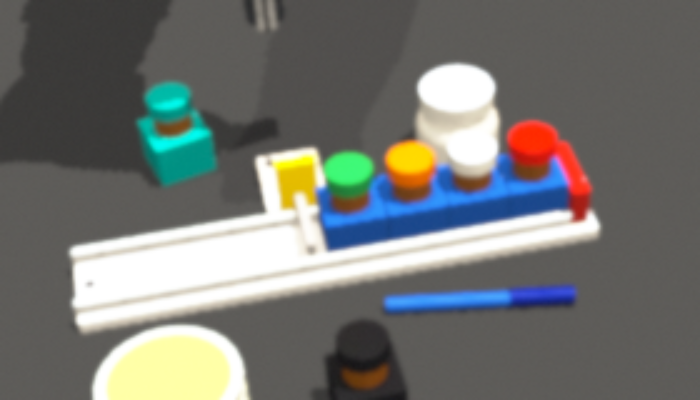

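Tab travel and row positions match home: red cap at rail y ≈ 143 mm, green cap ≈ 11 mm, bolt ≈ 60 mm. The bystanders look unmoved. Handing in.

```bash
python3 -c "
from workcell import env
env.hand_in()"; python3 rel.py
```

```text
the job is handed in; nothing more can be done
the job is handed in; nothing more can be done
```

The four carriers are home against the red stop and the bolt is fully across behind them. I handed the job in at about 23.7 s.

**What went wrong:** My first approach had the gripper jaws lying along the rail, and a finger linkage pressed on the green vial cap. The tool read about 23 N upward and 11 N along the rail. The other three carriers moved about 4.5 mm ahead of the last one. I backed off at once, and the gap stayed well under the 12 mm limit.

**Pushing the row:** I turned the jaws across the rail and pushed with the pad edges at about 2–3 N. The gap closed, and at the stop the force rose to 12.5 N while the tool no longer moved.

**Pushing the bolt:** I turned the jaws back and pushed the tab at about 2 N until it stopped at full travel, with 9 N at the end.

**Last checks:**

| Item | Measured | Wanted |
|---|---|---|
| Red carrier, rail y | about 143 mm | 143 mm |
| Green carrier, rail y | about 11 mm | 11 mm |
| Bolt travel | about 60 mm | 60 mm |

- **Row:** No gaps show in the last scene picture. The red, orange and green caps measured at their upright height. I did not measure the white-capped carrier on its own.
- **Bystanders:** The jar, pen and dishes look unmoved in that picture. I did not measure their positions again.
- **Disagreement:** The wrist camera put the channel centre about 4 mm away from the fixed cameras. I used the fixed cameras.

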